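Advance the tube rack by one turn of the feeder's hand wheel

TASK

Advance the sample rack by one tube: with your closed fingertips push the feeder's hand wheel round by its upright handle, clockwise seen from above, through exactly one turn, so that the handle is back where it started and the next tube stands under the reader; do not run past it or turn it backwards, and push without pinching or forcing the handle. Then press the round read key beside the wheel fully down, let go, and move clear. Leave the glassware and everything else on the bench where it is.

Things in the scene. Friction and masses are not known exactly. Their poses are not given: they have to be found in the camera images.
- wheel (a joint): angle of the hand wheel in rad: 0 at the start, grows as the wheel turns CLOCKWISE seen from above; one full turn is 6.283. The vertical axis has no stop or detent near one turn (travel from -0.6 to 14) and the wheel stays wherever it is left; friction about 0.2 N m, i.e. 3 to 4 N at the handle. Each turn drives the rack 30 mm along the bed, away from the wheel.
- wheel_hub (a point): centre of the top of the hub of the hand wheel, on its vertical axis, 98 mm above the bench. The wheel is bare steel, lies level on a round grey gearbox at one end of the feeder, outer diameter 150 mm (ring of 14 mm round bar on a 68 mm radius, top of the ring 95 mm above the bench), three spokes with their tops 93 mm above the bench; hub diameter 38 mm.
- handle: the wheel's handle: an upright black plastic peg, 16 mm diameter and 55 mm tall, that stands on the end of one spoke, 62 mm from the wheel's axis; a sleeve that can spin on its own upright pin. Origin at the centre of its foot, 96 mm above the bench; its top is 151 mm above the bench. At the start it may be anywhere round the wheel. z is up.
- rack (a joint): travel of the sample rack along the feeder's bed, in m: 0 at the start, geared to the wheel, 0.030 after one turn. The rack is a white block on an aluminium plate carrying five capped tubes at 30 mm spacing, their tops 135 mm above the bench, the nearest 200 mm from the wheel's axis at the start; it runs away from the wheel.
- feeder: the rack feeder, a grey bed 110 mm wide and 30 mm high, fixed to the bench. Origin on the bench under the wheel's axis; its y axis runs along the bed, and the bed ends 440 mm from the wheel's axis; the white reader bridge (190 mm tall) stands over the rack 260 mm from the wheel's axis.
- read_key (a joint): travel of the read key in m: 0 released, 0.006 fully down; a spring pushes it back, 5 N when fully down.
- read_key_top (a point): centre of the top face of the read key, a round white push button of 32 mm diameter on a grey housing fixed to the bench, on the side of the wheel away from the rack, 155 to 195 mm from the wheel's axis. It is pressed straight down.
- beaker: white tapered plastic beaker, rim 68 mm diameter, 85 mm tall; loose bystander, not part of the job; origin at the centre of its underside
- bottle: amber bottle, 58 mm diameter, 130 mm tall; loose bystander, not part of the job; origin at the centre of its underside
- dishes: stack of three shallow white-lidded dishes, 90 mm diameter, 45 mm tall; loose bystander, not part of the job; origin at the centre of its underside
- jar: pale jar with white cap, 60 mm diameter, 70 mm tall; loose bystander, not part of the job; origin at the centre of its underside
- pipette: white pipette lying along its y axis, about 205 mm long, 24 mm wide, 18 mm high; loose bystander, not part of the job; origin at the centre of its underside
- tip_box: pipette-tip box, grey with a white lid, 84 x 59 mm, 45 mm tall; loose bystander, not part of the job; origin at the centre of its underside
There are look-alikes about, which are no part of the job. What is shaped like the part that bears read_key but blue or red is not meant.

How it is judged (in metres and radians):
On the way, in this order (a step that is already met when the one before it is completed fails the run):
1. the fingers push the wheel by its handle through the half-turn (value of joint wheel between 2.2 and 4.2 rad and contact force between the fingers and handle above 0.3 N), for 0.1 s.
2. the wheel stands at one full turn, within 0.17 rad (value of joint wheel between 6.1132 and 6.4532 rad), for 0.2 s.
3. the read key is pressed down with the wheel at one turn (all of step 2 and value of joint read_key above 0.0045 m), for 0.05 s.
4. the read key is let go (value of joint read_key below 0.0015 m), for 0.2 s.
At the end, for the whole second after the job is handed in: The wheel rests at one full clockwise turn from its start (6.283 rad, within 0.17 rad, about 10 degrees), the rack is 30 mm on (within 1.5 mm), the read key has been pressed after that and is up again, and no bystander is more than 20 mm from where it stood (all of step 2 and velocity of joint wheel between -0.05 and 0.05 rad/s and value of joint rack between 0.0285 and 0.0315 m and value of joint read_key below 0.0015 m and distance of each of beaker, bottle, dishes, jar, pipette, tip_box from where it was at the start of the episode below 0.02 m); the robot touches nothing.
It fails at once if the wheel is run past one turn by more than 0.35 rad (value of joint wheel above 6.6332 rad).
It fails at once if the wheel is turned backwards by more than 0.35 rad (value of joint wheel below -0.35 rad).
It fails at once if the handle is pinched or forced: more than 30 N between fingers and handle (contact force between the fingers and handle above 30 N).
It fails at once if the read key is pressed before the turn is complete (value of joint read_key above 0.0045 m and value of joint wheel below 6.1132 rad).
It fails at once if a bystander is pushed aside or lifted by more than 30 mm (distance of any of beaker, bottle, dishes, jar, pipette, tip_box from where it was at the start of the episode above 0.03 m).
It also fails if it takes over 70 s, if anything falls off the work surface, if the arm or the gripper's body presses on something with over 40 N, if the wrist force passes 120 N, or if a joint passes its speed limit or range.

ROBOT

A 7-joint arm with a two-finger parallel gripper is mounted at the origin on the work surface. World frame = base frame: x ahead of the robot, y to its left, z up, the work surface at z = 0. Lengths are in mm, angles in rad, forces in N, time in s.
With the tool pointing down it reaches from about 375 to 925 mm from the base axis. Payload 3.1 kg.
Tool frame: the origin (TCP) lies at the very end of the fingers, on their centre line; the grasp point (between the pads) lies 19 mm behind it (hold_point_z is the distance from the TCP to the grasp point, in mm); y points along the fingers, z is the direction in which the jaws open and shut, and the axes are right-handed (so a half turn about y gives the same grasp; the last joint's range is limited). The gripper opens to 85 mm and grips with 20 to 120 N. Pads are 22 mm wide; open, the fingers measure 114 mm over their backs; the gripper's body (76 mm by 85 mm) begins 54 mm behind the grasp point. The pads swing forward as they close: fully open they stand 13 mm farther back than shut.
Start: joints at [1.118, 0.383, 0.044, 1.598, -0.018, 1.161, -0.05], TCP at [225.831, -609.511, 231.269] pointing down, gripper open.
Joint ranges: [-2.61, 2.61], [-0.41, 2.15], [-1.48, 1.57], [0, 2.5], [-1.57, 4.71], [0.05, 1.97], [-2.85, 2.85]. Speed limits (rad/s): [2.79, 2.79, 3.14, 3.14, 3.14, 3.14, 3.14].

INTERFACE

Orientations are given as a 3x3 rotation matrix whose columns are the frame's x, y, z axes.
In Python, from workcell import sense, snapshot, camera_info, job_done, hold_point_z gives the robot as it stands.
- The arm moves only by the shell command python3 -m crank 'ROWS' [OPENING]. ROWS is JSON, a list of rows, each a list of 6 numbers: the shift along the tool's x, y, z in cm, then the turn, a rotation vector about the tool's x, y, z in degrees. A call has 1 to 10 rows; each row is the pose to reach, as a shift and turn from the pose commanded when the call began, along the tool's axes at that moment; what a row does not reach only later rows make up. A row lasts 1/12 s, in which the tool goes at most 41.7 mm and 7.16 degrees, less where a joint would pass 70% of its speed; a pose out of reach is approached as far as the arm can. A call with a gripper value outside its range is refused whole. OPENING is the finger opening in cm, from 0 to 8.54, set as the call begins (- or left out, the last holds). The fingers move at their own pace and stop on an object; the grip force is fixed at half the most. Time passes only in rows, so rows that repeat a pose let the fingers close. It gives the time, the measured TCP pose, the force and the opening at its end, in the units of the state.
- sense(): the state, without advancing time (a new reading comes with each control period).
- snapshot(name): name is "scene" or "top"; returns the picture (420x560x3 uint8, red, green, blue); there is no depth.
- camera_info(name): a dict with "fx", "fy", "cx", "cy" (pixels), "rvec" (rotation vector, rad) and "tvec" (3), from world to camera coordinates, as OpenCV has them. Camera axes: x right, y down, z forward; pixel columns grow to the right and rows downward; lengths in mm; the calibration is good to about 2 mm. A picture is of the moment at which its call begins. camera_info takes no time and is no camera call.
- job_done(): hands the job in, once; it reports no verdict.
The state is a dict: "time_s": time; "joint_pos": joint angles; "qd": joint speeds; "tau": joint torques, N m; "tool_pos": TCP position; "eef_rot": TCP orientation; "contact_force": force on the tool from outside, world axes, zero at the start; "torque": the same for the moment, N m; "grip_width": finger opening in mm.
Only numpy, scipy, OpenCV 4.12 (cv2) and the standard library are available. Lean on these libraries where they do the work, as an engineer would, in place of code of your own. Each camera call takes 0.05 s, during which the arm holds its last target. There are 200 camera calls.

## Working session

There is one attempt and no reset: what is moved stays moved. The work goes in short steps, Python scripts to look and compute and a shell command to move; the robot and the scene stay as the last step left them, time stands still between calls to the robot, and variables do not carry over. Pictures are saved under pics/ and viewed, about 8 in all and at most 12, crops included, and the job is handed in when it is done.

```bash
mkdir -p pics
cat > h.py <<'E'
import numpy as np, cv2
from workcell import sense, snapshot, camera_info, job_done, hold_point_z
def cam(n):
    c=camera_info(n); K=np.array([[c["fx"],0,c["cx"]],[0,c["fy"],c["cy"]],[0,0,1]],float)
    return K,np.array(c["rvec"],float),np.array(c["tvec"],float)
def onplane(n,u,v,z):
    K,r,t=cam(n); R=cv2.Rodrigues(r)[0]; o=-R.T@t.ravel(); d=R.T@np.linalg.inv(K)@np.array([u,v,1.])
    return o+d*(z-o[2])/d[2]
def proj(n,p):
    K,r,t=cam(n); return cv2.projectPoints(np.array(p,float).reshape(-1,1,3),r,t,K,None)[0].reshape(-1,2)
def save(n,f,crop=None,s=1):
    im=snapshot(n); cv2.imwrite('pics/raw_'+f,im[:,:,::-1])
    if crop: a,b,c,d=crop; im=im[b:d,a:c]
    cv2.imwrite('pics/'+f,cv2.resize(im[:,:,::-1],None,fx=s,fy=s,interpolation=cv2.INTER_CUBIC)); return im
E
python3 - <<'E'
from h import *
s=sense(); print(s["time_s"],s["tool_pos"],np.round(s["eef_rot"],3).tolist(),s["grip_width"],hold_point_z)
for n in("scene","top"):
    save(n,n+'0.png',None,1.4); K,r,t=cam(n); R=cv2.Rodrigues(r)[0]; print(n,K.tolist(),-R.T@t.ravel(),R.round(2).tolist())
E
```

```text
0.0 [ 225.49932215 -608.63052069  229.86958381] [[-0.938, -0.001, 0.347], [-0.347, 0.002, -0.938], [0.0, -1.0, -0.003]] 85.52981758612317 18.700000000000003
scene [[397.7508206681976, 0.0, 280.32615764191405], [0.0, 397.7508206681976, 211.43028606819584], [0.0, 0.0, 1.0]] [1351.61514803   79.66751214  679.22512335] [[-0.06, 1.0, -0.01], [0.62, 0.03, -0.79], [-0.79, -0.05, -0.62]]
top [[501.5150207174835, 0.0, 276.9697967675927], [0.0, 501.5150207174835, 218.94107665209282], [0.0, 0.0, 1.0]] [ 522.87611342   25.98737948 1077.19953978] [[-0.01, -1.0, -0.01], [-1.0, 0.01, -0.05], [0.05, 0.01, -1.0]]
```

View pics/top0.png

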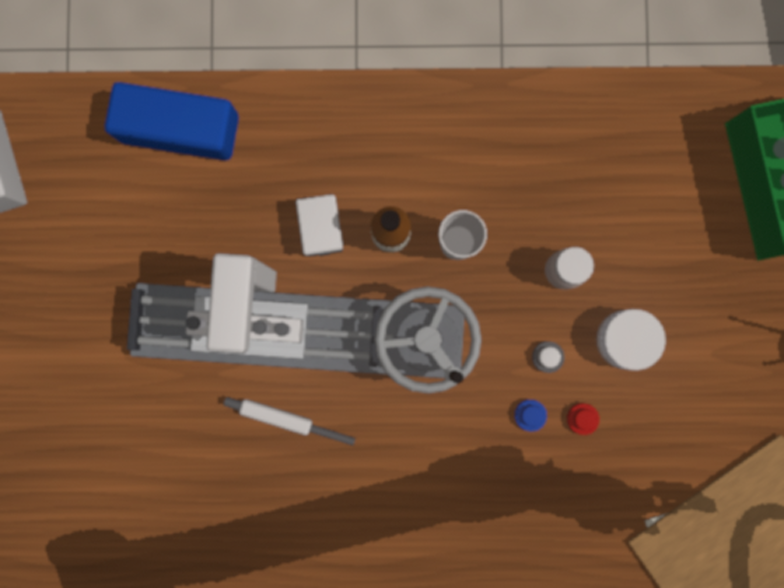

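View pics/scene0.png

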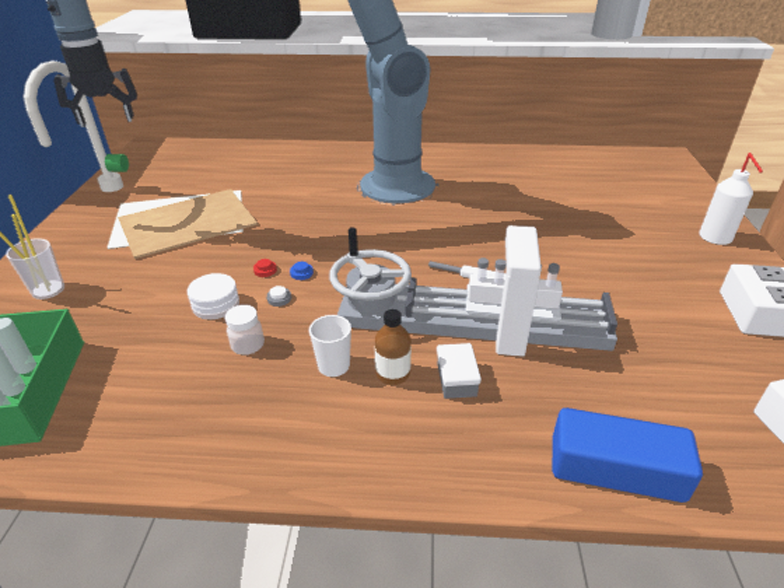

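Top view: wheel hub ≈(428,341), black handle ≈(457,377), and white-on-grey key ≈(549,357). Look-alikes are the blue key (530,416) and the red one (583,419). White is the one meant: it is the right colour and lies on the side away from the rack. Next I'll measure and confirm it in a crop.

Run:
```python
from h import *
im=cv2.imread('pics/raw_top0.png'); sc=cv2.imread('pics/raw_scene0.png')
g=im.max(2)
# handle: dark blob
m=(g<45).astype(np.uint8); m[:, :300]=0; m[:,350:]=0; m[:250]=0; m[290:]=0
n,l,st,ce=cv2.connectedComponentsWithStats(m); print('dark',[(s.tolist(),c.round(1).tolist()) for s,c in zip(st[1:],ce[1:]) if s[4]>8])
# ring: circle
c=cv2.HoughCircles(cv2.cvtColor(im,6)[195:290,255:360],cv2.HOUGH_GRADIENT,1,50,param1=120,param2=20,minRadius=32,maxRadius=40)
print('ring',c); 
cx,cy,r=c[0][0]; cx+=255; cy+=195; p=onplane('top',cx,cy,88); print('hub from ring',p, 'r', np.linalg.norm(onplane('top',cx+r,cy,88)-p))
print('hub',onplane('top',428/1.4,341/1.4,98))
# key: white blob
hsv=cv2.cvtColor(im,40); m=((hsv[:,:,2]>170)&(hsv[:,:,1]<50)).astype(np.uint8)
n,l,st,ce=cv2.connectedComponentsWithStats(m)
for s,cc in zip(st[1:],ce[1:]):
    if 370<cc[0]<415 and 240<cc[1]<270: print('key',s,cc,onplane('top',*cc,40))
hsv=cv2.cvtColor(sc,40); m=((hsv[:,:,2]>170)&(hsv[:,:,1]<50)).astype(np.uint8)
n,l,st,ce=cv2.connectedComponentsWithStats(m)
for s,cc in zip(st[1:],ce[1:]):
    if 185<cc[0]<212 and 198<cc[1]<222: print('key sc',s,cc,[onplane('scene',*cc,z).round(1).tolist() for z in(20,30,40,50)])
a=cv2.resize(im[190:310,290:430],None,fx=3,fy=3,interpolation=2); b=cv2.resize(sc[150:230,170:310],None,fx=3,fy=3,interpolation=2)
cv2.imwrite('pics/crop1.png',np.vstack([a,b]))
```

```text
dark [([322, 266, 7, 6, 33], [325.1, 268.6])]
ring [[[51.5 47.5 37.1]]]
hub from ring [527.73449038 -22.5502035   88.        ] r 72.96791523114818
hub [525.60722954 -20.51183658  98.        ]
key [387 249  13  13 137] [392.98540146 254.79562044] [ 501.76780308 -202.65186742   40.        ]
key sc [192 204  13  10  94] [197.93617021 208.45744681] [[510.4, -203.5, 20.0], [523.2, -199.2, 30.0], [535.9, -194.9, 40.0], [548.7, -190.6, 50.0]]
```

View pics/crop1.png

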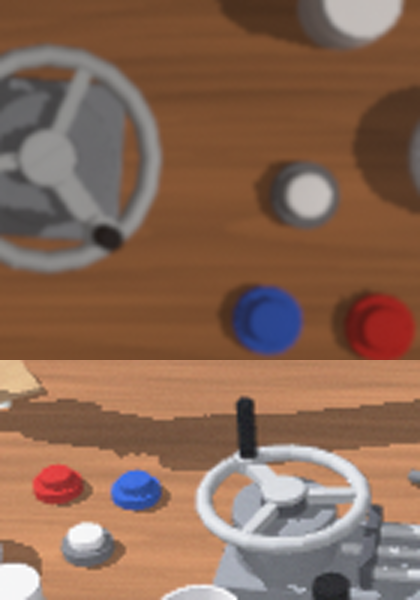

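The crop confirms the white key on a grey housing at crop (310,195), with the handle top at (108,237). Blue and red are the look-alikes. The two views put the key top near (501,-206), about 187 mm from the axis, which fits. Now the handle angle and the approach.

```bash
cat >> h.py <<'E'
HUB=np.array([526.5,-21.5])
def shift(p,s=None):
    s=s or sense(); return (np.array(s["eef_rot"]).T@(np.array(p)-s["tool_pos"])/10).round(2)
E
python3 - <<'E'
from h import *
for uv in((325.1,268.6),(326,269)):
    p=onplane('top',*uv,148); d=p[:2]-HUB; print(p.round(1),np.hypot(*d),np.arctan2(d[1],d[0]))
sc=cv2.imread('pics/raw_scene0.png'); m=(sc.max(2)<50).astype(np.uint8); m[:, :240]=0;m[:,265:]=0;m[:160]=0;m[190:]=0
v,u=np.nonzero(m); print('sc',u.mean(),v.min(),v.max()); 
print(onplane('scene',u[v<v.min()+3].mean(),v.min()+1,151),onplane('scene',u[v>v.max()-2].mean(),v.max(),100))
for uv in((198,207),(198,208)): print([onplane('scene',*uv,z).round(0).tolist() for z in (15,20,25)])
print([onplane('top',393,254.8,z).round(1).tolist() for z in (15,20,25)])
for z,uv in((130,(390/1.4,220/1.4)),(85,(463/1.4,234/1.4))): print(onplane('top',*uv,z))
s=sense()
th=np.arctan2(*(onplane('top',325.5,268.8,148)[:2]-HUB)[::-1])
a=th+0.7; T=HUB+62*np.array([np.cos(a),np.sin(a)]); print('T',T,shift([*T,230]),shift([*T,112]))
E
```

```text
[479.2 -53.5 148. ] 57.11801136734146 -2.547000642058948
[478.4 -55.1 148. ] 58.665490149674746 -2.5307810055254114
sc 251.58139534883722 164 181
[491.76269372 -53.34697888 151.        ] [488.19073418 -54.0488806  100.        ]
[[498.0, -207.0, 15.0], [504.0, -205.0, 20.0], [510.0, -203.0, 25.0]]
[[502.0, -206.0, 15.0], [508.0, -204.0, 20.0], [515.0, -202.0, 25.0]]
[[501.2, -208.2, 15.0], [501.4, -207.1, 20.0], [501.5, -206.0, 25.0]]
[690.09853488  31.31811393 130.        ]
[677.28089637 -72.07742934  85.        ]
T [510.00485909 -81.26546098] [-45.     0.09 -39.58] [-45.    11.89 -39.55]
```

```bash
python3 -m crank '[[-4,0,-3.6,0,0,0],[-8,0,-7.2,0,0,0],[-12,0,-10.8,0,0,0],[-16,0,-14.4,0,0,0],[-19,0,-17,0,0,0],[-22,0,-19.5,0,0,0],[-25,0,-22,0,0,0],[-28,0,-24.5,0,0,0],[-31,0,-27,0,0,0],[-33,0,-29,0,0,0]]' 0
python3 -m crank '[[-2,0,-1.8,0,0,0],[-4,0,-3.5,0,0,0],[-6,0,-5.3,0,0,0],[-8,0,-7,0,0,0],[-10,0,-8.8,0,0,0],[-12,0,-10.5,0,0,0],[-12,0,-10.5,0,0,0],[-12,0,-10.5,0,0,0]]'
python3 - <<'E'
from h import *
s=sense(); print(np.round(s["eef_rot"],3).tolist(),s["time_s"]); print(shift([510,-81.3,112]))
E
```

```text
time_s: 0.93
tool_pos: [424.4, -241.1, 231.0]
eef_rot: [[-0.938, -0.0, 0.347], [-0.347, -0.0, -0.938], [0.0, -1.0, -0.0]]
contact_force: [0.4, -0.7, 0.2]
grip_width: -0.1
time_s: 1.6
tool_pos: [500.3, -100.7, 230.9]
eef_rot: [[-0.936, -0.001, 0.352], [-0.352, 0.001, -0.936], [0.0, -1.0, -0.001]]
contact_force: [-0.3, -0.2, -0.1]
grip_width: -0.1
[[-0.936, -0.001, 0.352], [-0.352, 0.001, -0.936], [0.0, -1.0, -0.001]] 1.6
[-1.59 11.89 -1.47]
```

```bash
python3 -m crank '[[-0.8,1,-0.7,0,0,0],[-1.6,3,-1.5,0,0,0],[-1.6,5,-1.5,0,0,0],[-1.6,7,-1.5,0,0,0],[-1.6,9,-1.5,0,0,0],[-1.6,11,-1.5,0,0,0],[-1.6,11.7,-1.5,0,0,0],[-1.6,11.7,-1.5,0,0,0],[-1.6,11.7,-1.5,0,0,0]]'
python3 - <<'E'
from h import *
print(sense()["contact_force"])
a=save('top','t1.png',(255,180,405,300),3);b=save('scene','s1.png',(170,120,320,240),3)
import cv2
cv2.imwrite('pics/c2.png',np.vstack([cv2.imread('pics/t1.png')[:300],cv2.imread('pics/s1.png')[:300]]))
s=sense()
# plan: TCP on circle r62, 10 deg steps from the present angle
R=np.array(s["eef_rot"]); p=s["tool_pos"][:2]-HUB; a0=np.arctan2(p[1],p[0]); print('a0',a0,np.hypot(*p))
for k in range(1,7):
    a=a0-np.deg2rad(6*k); print(k,round(a,2),shift([*(HUB+62*np.array([np.cos(a),np.sin(a)])),112],s))
E
```

```text
time_s: 2.35
tool_pos: [509.5, -84.2, 114.3]
eef_rot: [[-0.938, -0.001, 0.346], [-0.346, -0.0, -0.938], [0.001, -1.0, -0.0]]
contact_force: [-0.1, 0.6, 0.6]
grip_width: 0.0
[-0.07106806  0.62253107  0.64490571]
a0 -1.8147596701322695 64.32672340652364
1 -1.92 [ 0.39  0.36 -0.59]
2 -2.02 [ 0.86  0.36 -1.03]
3 -2.13 [ 1.28  0.36 -1.52]
4 -2.23 [ 1.65  0.36 -2.06]
5 -2.34 [ 1.96  0.36 -2.62]
6 -2.44 [ 2.21  0.35 -3.22]
```

View pics/c2.png

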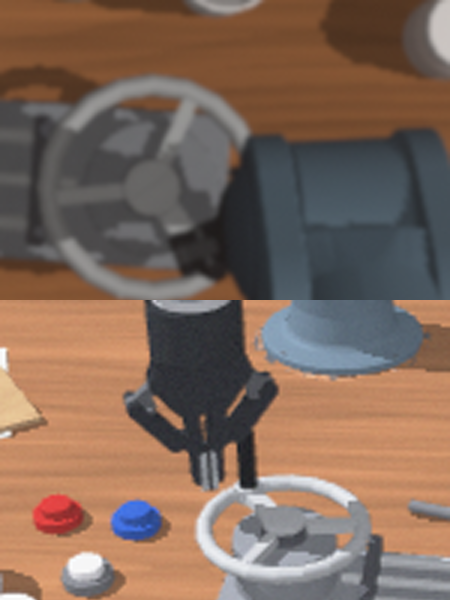

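Fingertip stands behind the handle at the right height. I'll raise it about 8 mm so the knuckles clear the peg top, then creep to contact. The final TCP position should match this contact position.

```bash
python3 -m crank '[[0.2,-0.4,-0.3,0,0,0],[0.4,-0.7,-0.6,0,0,0],[0.65,-0.7,-0.8,0,0,0],[0.65,-0.7,-0.8,0,0,0]]'
python3 -m crank '[[0.1,0,-0.1,0,0,0],[0.2,0,-0.22,0,0,0],[0.2,0,-0.22,0,0,0]]'
python3 -m crank '[[0.1,0,-0.12,0,0,0],[0.2,0,-0.24,0,0,0],[0.2,0,-0.24,0,0,0]]'
```

```text
time_s: 2.78
tool_pos: [500.8, -77.6, 122.2]
eef_rot: [[-0.937, 0.001, 0.348], [-0.348, -0.0, -0.937], [-0.001, -1.0, 0.001]]
contact_force: [0.1, -0.1, 0.6]
grip_width: -0.2
time_s: 3.03
tool_pos: [497.9, -76.5, 121.2]
eef_rot: [[-0.938, -0.001, 0.348], [-0.348, 0.0, -0.938], [0.0, -1.0, -0.0]]
contact_force: [-0.5, 0.4, -0.5]
grip_width: -0.1
time_s: 3.28
tool_pos: [495.2, -74.9, 121.1]
eef_rot: [[-0.938, -0.001, 0.348], [-0.348, 0.0, -0.938], [0.001, -1.0, -0.0]]
contact_force: [0.7, -0.3, -0.1]
grip_width: 0.0
```

```bash
for i in 1 2; do python3 -m crank '[[0.1,0,-0.14,0,0,0],[0.2,0,-0.28,0,0,0],[0.2,0,-0.28,0,0,0]]' | grep -E 'pos|force'; done
```

```text
tool_pos: [492.7, -73.3, 121.3]
contact_force: [-0.2, -0.3, 0.1]
tool_pos: [490.1, -72.1, 121.4]
contact_force: [1.9, -2.4, -1.9]
```

Contact, about 3 N, with TCP at (490.5,-72), 20 mm behind the handle as expected. Now the circle table.

Run:
```python
from h import *
s=sense(); R=np.array(s["eef_rot"]); p0=np.array(s["tool_pos"][:2]); d=p0-HUB; a0=np.arctan2(d[1],d[0]); r0=np.hypot(*d); print(a0,r0)
f=lambda deg:(HUB+r0*np.array([np.cos(a0-np.deg2rad(deg)),np.sin(a0-np.deg2rad(deg))]))
for c in range(6):
    b=f(60*c); print(c,[[round(float(R[:2,i]@(f(60*c+6*k)-b)/10),1+1) for i in(0,2)] for k in range(1,11)], f(60*c+60).round())
```

```text
-2.194908584788106 62.350859279967054
0 [[0.34, -0.56], [0.61, -1.15], [0.82, -1.77], [0.97, -2.4], [1.05, -3.05], [1.06, -3.71], [1.0, -4.36], [0.88, -5.0], [0.68, -5.62], [0.43, -6.22]] [464. -15.]
1 [[-0.32, -0.57], [-0.69, -1.1], [-1.12, -1.6], [-1.6, -2.04], [-2.12, -2.43], [-2.68, -2.77], [-3.27, -3.04], [-3.89, -3.26], [-4.52, -3.4], [-5.17, -3.48]] [501.  35.]
2 [[-0.65, -0.01], [-1.3, 0.05], [-1.94, 0.17], [-2.57, 0.36], [-3.17, 0.62], [-3.74, 0.94], [-4.27, 1.31], [-4.76, 1.74], [-5.21, 2.22], [-5.6, 2.74]] [563.  29.]
3 [[-0.34, 0.56], [-0.61, 1.15], [-0.82, 1.77], [-0.97, 2.4], [-1.05, 3.05], [-1.06, 3.71], [-1.0, 4.36], [-0.88, 5.0], [-0.68, 5.62], [-0.43, 6.22]] [589. -28.]
4 [[0.32, 0.57], [0.69, 1.1], [1.12, 1.6], [1.6, 2.04], [2.12, 2.43], [2.68, 2.77], [3.27, 3.04], [3.89, 3.26], [4.52, 3.4], [5.17, 3.48]] [552. -78.]
5 [[0.65, 0.01], [1.3, -0.05], [1.94, -0.17], [2.57, -0.36], [3.17, -0.62], [3.74, -0.94], [4.27, -1.31], [4.76, -1.74], [5.21, -2.22], [5.6, -2.74]] [490. -72.]
```

```bash
python3 -m crank '[[0.34,0,-0.56,0,0,0],[0.61,0,-1.15,0,0,0],[0.82,0,-1.77,0,0,0],[0.97,0,-2.4,0,0,0],[1.05,0,-3.05,0,0,0],[1.06,0,-3.71,0,0,0],[1.0,0,-4.36,0,0,0],[0.88,0,-5.0,0,0,0],[0.68,0,-5.62,0,0,0],[0.43,0,-6.22,0,0,0]]'
python3 - <<'E'
from h import *
save('top','t2.png',(230,150,410,310),3)
E
```

```text
time_s: 4.62
tool_pos: [462.3, -13.3, 120.8]
eef_rot: [[-0.937, -0.004, 0.348], [-0.348, 0.0, -0.937], [0.004, -1.0, -0.001]]
contact_force: [-1.5, -3.0, 0.9]
grip_width: 0.3
```

View pics/t2.png

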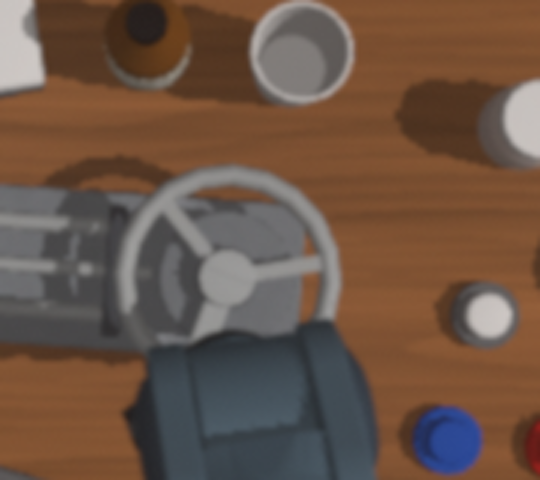

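The wheel has turned about 60°: the handle spoke now points lower-left under the wrist, and its neighbour is at (190,225). Force is 3 N. Continuing.

```bash
python3 -m crank '[[-0.32,0,-0.57,0,0,0],[-0.69,0,-1.1,0,0,0],[-1.12,0,-1.6,0,0,0],[-1.6,0,-2.04,0,0,0],[-2.12,0,-2.43,0,0,0],[-2.68,0,-2.77,0,0,0],[-3.27,0,-3.04,0,0,0],[-3.89,0,-3.26,0,0,0],[-4.52,0,-3.4,0,0,0],[-5.17,0,-3.48,0,0,0]]'|grep -vE rot
python3 -m crank '[[-0.65,0,-0.01,0,0,0],[-1.3,0,0.05,0,0,0],[-1.94,0,0.17,0,0,0],[-2.57,0,0.36,0,0,0],[-3.17,0,0.62,0,0,0],[-3.74,0,0.94,0,0,0],[-4.27,0,1.31,0,0,0],[-4.76,0,1.74,0,0,0],[-5.21,0,2.22,0,0,0],[-5.6,0,2.74,0,0,0]]'|grep -vE rot
python3 - <<'E'
from h import *
save('top','t3.png',(230,150,410,310),3)
E
```

```text
time_s: 5.5
tool_pos: [500.6, 36.8, 120.9]
contact_force: [-3.6, -1.8, -0.3]
grip_width: -0.0
time_s: 6.33
tool_pos: [562.0, 29.4, 121.0]
contact_force: [-5.0, 0.8, 0.1]
grip_width: 0.2
```

View pics/t3.png

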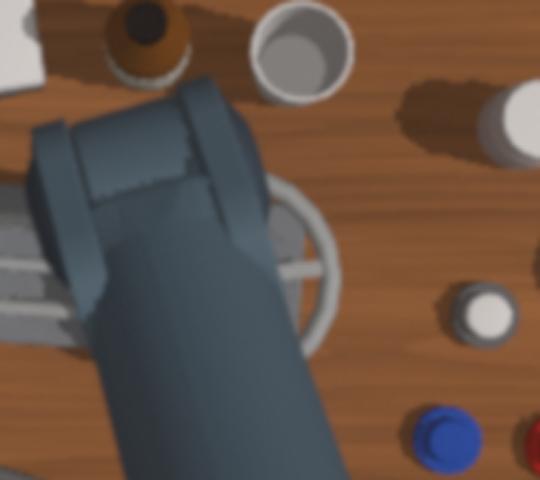

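The visible spoke at (300,268) fits 180° (120° symmetry), and the force is a steady 5 N. Next 120°.

```bash
python3 -m crank '[[-0.34,0,0.56,0,0,0],[-0.61,0,1.15,0,0,0],[-0.82,0,1.77,0,0,0],[-0.97,0,2.4,0,0,0],[-1.05,0,3.05,0,0,0],[-1.06,0,3.71,0,0,0],[-1.0,0,4.36,0,0,0],[-0.88,0,5.0,0,0,0],[-0.68,0,5.62,0,0,0],[-0.43,0,6.22,0,0,0]]'|grep -vE rot
python3 -m crank '[[0.32,0,0.57,0,0,0],[0.69,0,1.1,0,0,0],[1.12,0,1.6,0,0,0],[1.6,0,2.04,0,0,0],[2.12,0,2.43,0,0,0],[2.68,0,2.77,0,0,0],[3.27,0,3.04,0,0,0],[3.89,0,3.26,0,0,0],[4.52,0,3.4,0,0,0],[5.17,0,3.48,0,0,0]]'|grep -vE rot
python3 - <<'E'
from h import *
print(sense()["contact_force"],sense()["joint_pos"])
save('top','t4.png',(230,150,410,310),3)
E
```

```text
time_s: 7.22
tool_pos: [589.9, -27.5, 121.8]
contact_force: [1.5, 4.0, -2.6]
grip_width: 0.3
time_s: 8.05
tool_pos: [552.3, -78.3, 122.0]
contact_force: [3.6, 2.6, 1.8]
grip_width: -0.3
[3.62524054 2.58212875 1.79441719] [ 0.40066495  0.36580807 -0.39145776  1.89914495  0.17456643  0.90750049
 -1.29162215]
```

View pics/t4.png

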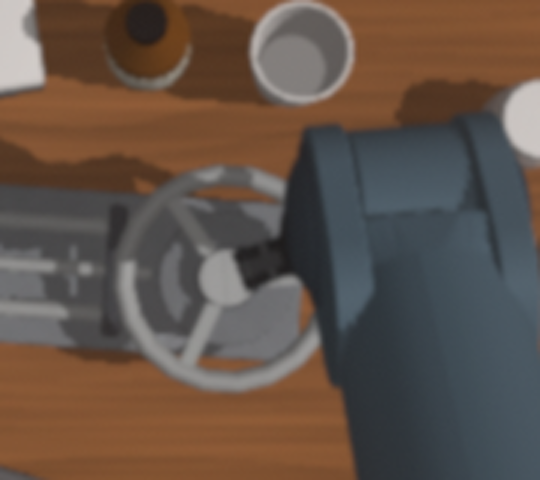

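Spokes at (185,225) and (200,335) put the handle spoke at the right, about 300°. For the last sector I'll slow near the end and stop slightly short.

```bash
python3 -m crank '[[0.65,0,0.01,0,0,0],[1.3,0,-0.05,0,0,0],[1.94,0,-0.17,0,0,0],[2.57,0,-0.36,0,0,0],[3.17,0,-0.62,0,0,0],[3.74,0,-0.94,0,0,0],[4.27,0,-1.31,0,0,0],[4.76,0,-1.74,0,0,0],[5.0,0,-2.0,0,0,0],[5.2,0,-2.2,0,0,0]]'|grep -vE rot
python3 -m crank '[[0.1,0,-0.12,0,0,0],[0.2,0,-0.26,0,0,0],[0.2,0,-0.26,0,0,0]]'|grep -vE rot
```

```text
time_s: 8.93
tool_pos: [493.9, -76.2, 121.1]
contact_force: [1.8, -2.5, 2.2]
grip_width: -0.4
time_s: 9.18
tool_pos: [491.8, -73.7, 121.0]
contact_force: [0.7, -3.2, 1.6]
grip_width: -0.0
```

```bash
python3 -m crank '[[0.06,0,-0.1,0,0,0],[0.1,0,-0.16,0,0,0],[0.1,0,-0.16,0,0,0]]'|grep -vE rot
python3 -m crank '[[-0.3,0,0.5,0,0,0],[-0.6,0,1.0,0,0,0],[-1.2,0,1.8,0,0,0],[-1.5,-3,3,0,0,0],[-1.5,-6,6,0,0,0],[-1.5,-9,9,0,0,0],[-1.5,-9,12,0,0,0],[-1.5,-9,12,0,0,0],[-1.5,-9,12,0,0,0]]'|grep -vE rot
python3 - <<'E'
from h import *
im=save('top','t5.png',(255,180,405,300),3); im=cv2.imread('pics/raw_t5.png'); g=im.max(2)
m=(g<45).astype(np.uint8); m[:, :300]=0; m[:,345:]=0; m[:250]=0; m[290:]=0
n,l,st,ce=cv2.connectedComponentsWithStats(m); print('dark',[(s.tolist(),c.round(1).tolist()) for s,c in zip(st[1:],ce[1:]) if s[4]>8])
for s,c in zip(st[1:],ce[1:]):
  if s[4]>8:
    p=onplane('top',*c,148)[:2]-HUB; print(np.arctan2(p[1],p[0]))
a=cv2.imread('pics/raw_top0.png')[180:300,255:405]; cv2.imwrite('pics/c5.png',np.vstack([cv2.resize(a,None,fx=2.4,fy=2.4,interpolation=2),cv2.resize(im[180:300,255:405],None,fx=2.4,fy=2.4,interpolation=2)]))
sc=save('scene','s5.png'); sc=cv2.imread('pics/raw_s5.png')
m=(sc.max(2)<50).astype(np.uint8); m[:, :240]=0;m[:,265:]=0;m[:160]=0;m[190:]=0
v,u=np.nonzero(m); print('sc',u.mean() if len(u) else None,v.min(),v.max(),'was 251.58 164 181')
E
```

```text
time_s: 9.43
tool_pos: [490.9, -72.1, 121.1]
contact_force: [1.0, -4.3, 2.4]
grip_width: -0.1
time_s: 10.18
tool_pos: [547.7, -182.0, 211.2]
contact_force: [-0.4, 0.4, -1.2]
grip_width: 0.3
dark [([321, 267, 7, 5, 25], [324.0, 268.9])]
-2.5825485149051706
sc 252.06172839506172 164 181 was 251.58 164 181
```

View pics/c5.png

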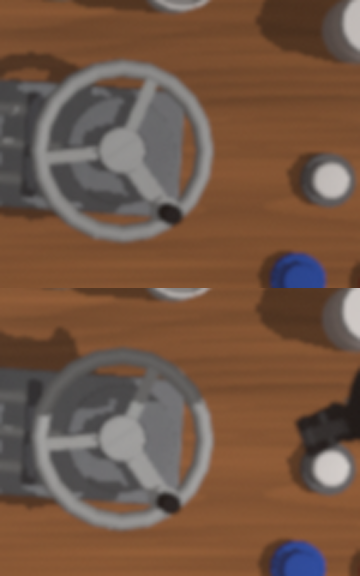

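The handle is back at its start: angle -2.58 against -2.55, about 0.04 rad past and within 0.17. The spokes match the first picture. Now over the key.

Run:
```python
from h import *
print(shift([501.5,-207,70]), shift([501.5,-207,30]))
```

```text
[ 5.22 14.01  1.18] [ 5.22 18.01  1.19]
```

```bash
python3 -m crank '[[2.5,0,0.6,0,0,0],[5.2,1,1.2,0,0,0],[5.2,4,1.2,0,0,0],[5.2,7,1.2,0,0,0],[5.2,10,1.2,0,0,0],[5.2,13,1.2,0,0,0],[5.2,16,1.2,0,0,0],[5.2,17.5,1.2,0,0,0],[5.2,17.5,1.2,0,0,0],[5.2,17.5,1.2,0,0,0]]'|grep -vE rot
python3 - <<'E'
from h import *
a=save('top','t6.png',(340,200,440,300),4); b=save('scene','s6.png',(150,150,250,250),4)
cv2.imwrite('pics/c6.png',np.hstack([cv2.imread('pics/t6.png'),cv2.imread('pics/s6.png')]))
E
```

```text
time_s: 11.12
tool_pos: [501.3, -206.2, 34.9]
contact_force: [-0.3, -0.8, 0.6]
grip_width: 0.0
```

View pics/c6.png

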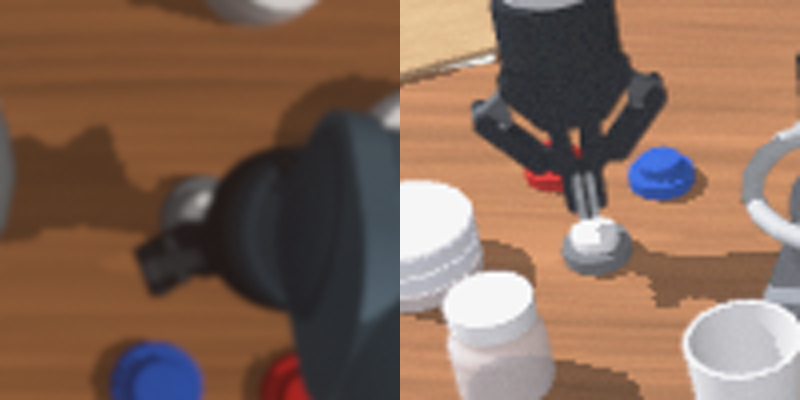

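The fingertip is just above the white key, about 5 mm low in x and y in the scene view. I'll shift slightly and press down in small steps.

```bash
python3 -m crank '[[-0.48,0.4,-0.15,0,0,0],[-0.48,0.8,-0.15,0,0,0],[-0.48,1.2,-0.15,0,0,0],[-0.48,1.2,-0.15,0,0,0]]'|grep -vE rot
python3 -m crank '[[0,0.2,0,0,0,0],[0,0.4,0,0,0,0],[0,0.4,0,0,0,0]]'|grep -vE rot
```

```text
time_s: 11.55
tool_pos: [506.2, -205.4, 24.0]
contact_force: [-0.4, 1.3, 0.3]
grip_width: 0.3
time_s: 11.8
tool_pos: [506.6, -205.8, 20.3]
contact_force: [-0.0, -0.1, 2.9]
grip_width: -0.2
```

```bash
for i in 1 2; do python3 -m crank '[[0,0.15,0,0,0,0],[0,0.25,0,0,0,0],[0,0.25,0,0,0,0]]'|grep -E 'pos|force'; done
```

```text
tool_pos: [506.6, -205.8, 18.0]
contact_force: [-0.7, 0.6, 3.7]
tool_pos: [506.6, -205.8, 16.1]
contact_force: [-1.6, 1.2, 9.0]
```

```bash
python3 -m crank '[[0,0.1,0,0,0,0],[0,0.1,0,0,0,0],[0,0.1,0,0,0,0]]'|grep -E 'pos|force'
python3 -m crank '[[0,-1,0,0,0,0],[0,-3,0,0,0,0],[0,-7,0,0,0,0],[0,-11,0,0,0,0],[2,-15,2,0,0,0],[4,-17,5,0,0,0],[6,-17,9,0,0,0],[7,-17,13,0,0,0],[7,-17,15,0,0,0],[7,-17,15,0,0,0]]'|grep -vE rot
python3 - <<'E'
from h import *
save('top','t7.png',None,1); im=cv2.imread('pics/raw_t7.png'); g=im.max(2); i0=cv2.imread('pics/raw_top0.png')
m=(g<45).astype(np.uint8); m[:, :300]=0; m[:,345:]=0; m[:250]=0; m[290:]=0
n,l,st,ce=cv2.connectedComponentsWithStats(m); print([c.round(1).tolist() for s,c in zip(st[1:],ce[1:]) if s[4]>8])
s=save('scene','s7.png'); s0=cv2.imread('pics/raw_scene0.png'); s=cv2.imread('pics/raw_s7.png')
cv2.imwrite('pics/c7.png',np.vstack([np.hstack([i0,im])[60:330],np.hstack([s0,s])[130:300]]) [:, :] if 0 else cv2.resize(np.vstack([np.hstack([i0,im])[60:330],np.hstack([s0,s])[130:300]]),(800,314)))
E
```

```text
tool_pos: [506.6, -205.8, 16.0]
contact_force: [-4.5, 0.7, 14.6]
time_s: 13.38
tool_pos: [491.0, -379.8, 184.3]
contact_force: [-0.4, -1.2, -0.0]
grip_width: 0.2
[[324.7, 269.3]]
```

View pics/c7.png

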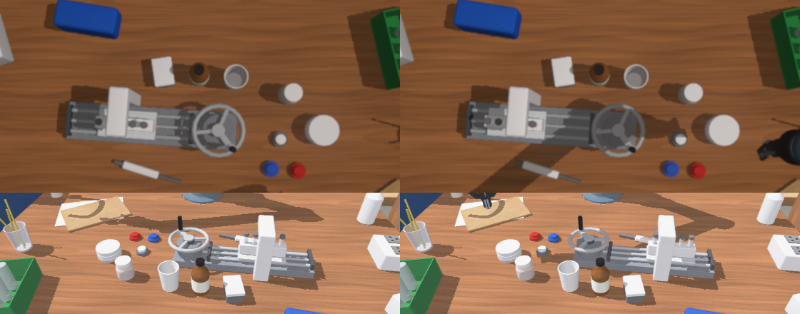

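The key bottomed out: z stayed at 16.0 while the force rose to 14.6 N. The arm is clear, bystanders look unmoved, and the handle is back at its start, so I'll hand in.

```bash
python3 -c "
from h import *
print(sense()['qd'].round(3) if hasattr(sense()['qd'],'round') else sense()['qd'], job_done())"
```

```text
the job is handed in; nothing more can be done
[-0.03  -0.017 -0.051  0.038 -0.012  0.007 -0.001] None
```

I pushed the hand wheel clockwise through one turn by its handle with closed fingertips. I then pressed the white read key fully down, let go and moved clear, and handed the job in at about 13.5 s. The system gave no verdict.

- **Wheel:** force readings at the end of each push stayed around 3–5 N, well under the 30 N limit. At the end the handle's dark spot was at pixel (324.7, 269.3), against (325.1, 268.6) at the start. Just after the turn I measured about 0.04 rad past one turn; the tolerance is 0.17 rad.
- **Read key:** it stopped at z = 16.0 mm while the force rose from 9 to 14.6 N, so it was fully down. I took it as released because the fingers had left it, but did not measure that.
- **Rack and bystanders:** in the last pictures the rack looks moved on and no bystander visibly shifted. I judged both by eye and did not measure them.
- **Disagreements:** the two cameras disagreed by a few mm on the key's position. My measured handle radius was about 57 mm instead of the stated 62 mm. Locating the key and handle by touch covered both.

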